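# Switch on the parts balance and weigh a bottom bracket shell

## Task

With the balance pan still empty, switch on the two broad-paddle toggles in the switch row by pushing each right over, away from the robot, and leave the thin round toggles in the row just as they are. Then set the cast-iron bottom bracket shell gently on its end in the middle of the sprung pan, without driving the pan down to its stop, and let go. Leave the pedal, valve adapter and derailleur hanger where they lie.

Things in the scene. Friction and masses are not known exactly. Their poses are not given: they have to be found in the camera images.
- shell_center (a point): grey cast-iron bottom bracket shell, a tube 46 mm outside and 36 mm inside diameter, 68 mm tall, standing on its open end, about 0.4 kg; this point is its centre, half-way up (34 mm above its foot). Its z axis runs along the tube; one 32 mm socket stub reaches 40 mm from the axis along +y and two 20 mm stubs (one above the other) 38 mm along -y, so it is gripped across its x axis (46 mm)
- pan_top (a point): centre of the upper face of the balance's round aluminium pan, 130 mm diameter, 4 mm thick, 74 mm above the cart top when empty, over a grey box 150 x 150 x 50 mm. Moves with the pan
- pan (a joint): how far the sprung pan has sunk, m: 0 empty, 0.016 at its bottom stop; spring 1000 N/m (10 mm per kg, after a 0.3 N preload), so the shell alone sinks it 3 to 5 mm
- paddle_1_pivot (a point): paddle 1: one of the two switches with a broad flat aluminium paddle lever (19 mm wide along the row, 6 mm thick, 36 mm long from the pivot), in a black module 60 x 29 x 30 mm. The point is the lever pivot (fixed), on the module's top face, 42 mm above the cart top. Its +x axis points across the row to the 'on' side (away from the robot), +y runs along the row, +z up. The five modules stand in one row at 30 mm pitch between two end cheeks level with 46 mm height, in any order
- paddle_1 (a joint): lever angle of paddle 1, rad; 0 = off, leaning 0.45 rad from vertical towards -x of its pivot point; 0.9 = on, at the stop, leaning 0.45 rad towards +x; hinge along the pivot point's y. Held only by friction (about 0.045 N m, i.e. 1.5 to 4 N pushed at the lever), stays where it is left, so it must be pushed right over
- paddle_2_pivot (a point): paddle 2: one of the two switches with a broad flat aluminium paddle lever (19 mm wide along the row, 6 mm thick, 36 mm long from the pivot), in a black module 60 x 29 x 30 mm. The point is the lever pivot (fixed), on the module's top face, 42 mm above the cart top. Its +x axis points across the row to the 'on' side (away from the robot), +y runs along the row, +z up. The five modules stand in one row at 30 mm pitch between two end cheeks level with 46 mm height, in any order
- paddle_2 (a joint): lever angle of paddle 2, rad; 0 = off, leaning 0.45 rad from vertical towards -x of its pivot point; 0.9 = on, at the stop, leaning 0.45 rad towards +x; hinge along the pivot point's y. Held only by friction (about 0.045 N m, i.e. 1.5 to 4 N pushed at the lever), stays where it is left, so it must be pushed right over
- bat_1_tip (a point): tip of bat 1, one of the three switches with a thin round lever (6 mm diameter, 36 mm long) in the same row; some are on, some off; same hinge and friction as the paddles; to be left as it is
- bat_2_tip (a point): tip of bat 2, one of the three switches with a thin round lever (6 mm diameter, 36 mm long) in the same row; some are on, some off; same hinge and friction as the paddles; to be left as it is
- bat_3_tip (a point): tip of bat 3, one of the three switches with a thin round lever (6 mm diameter, 36 mm long) in the same row; some are on, some off; same hinge and friction as the paddles; to be left as it is
- pedal: bystander: turquoise plastic pedal, 75 x 94 x 24 mm, origin under its centre; its spindle sticks out along +y to 76 mm from the origin
- adapter: bystander: small brass valve adapter, 16 mm diameter, 24 mm tall, standing; origin under its centre
- hanger: bystander: silver derailleur hanger, flat plate about 22 x 76 x 7 mm lying, origin under the plate's centre, round end towards +y
Mind the look-alikes: they are no part of the job. What is meant by the part that bears shell_center is not blue, and is the larger of those in its own colour.

How it is judged:
By the outcome, as a careful person would: the job done as asked, in the order asked, and still so for the second after the job is handed in, with the robot touching nothing.
It also fails if it takes over 56 s, if anything falls off the work surface, if the arm or the gripper's body presses on something with over 40 N, if the wrist force passes 120 N, or if a joint passes its speed limit or range.

## Robot

A 6-joint arm with a two-finger parallel gripper is mounted at the origin on the work surface. World frame = base frame: x ahead of the robot, y to its left, z up, the work surface at z = 0. Lengths are in mm, angles in degrees, forces in N, time in s.
With the tool pointing down it reaches from about 350 to 850 mm from the base axis. Payload 8.1 kg.
Tool frame: the origin (TCP) lies at the very end of the fingers, on their centre line; the grasp point (between the pads) lies 19 mm behind it; z points along the fingers, y is the direction in which the jaws open and shut (so a half turn about z gives the same grasp; the last joint's range is limited). The gripper opens to 85 mm and grips with 20 to 120 N. Pads are 22 mm wide; open, the fingers measure 114 mm over their backs; the gripper's body (76 mm by 85 mm) begins 54 mm behind the grasp point. The pads swing forward as they close: fully open they stand 13 mm farther back than shut.
Start: joints at [-73.247, 7.471, 85.268, -0, 87.261, -4.893], TCP at [221.346, -557.684, 231.292] pointing down, gripper open.
Joint ranges: [-169.43, 169.43], [-51.17, 129.36], [1.28, 143.12], [-76.62, 256.62], [0, 156.53], [-152.29, 152.29]. Speed limits (degrees/s): [136.94, 136.94, 159.86, 180, 180, 180].

## Interface

Orientations are given as [roll, pitch, yaw] about the fixed x, y, z axes, in that order (R = Rz(yaw) Ry(pitch) Rx(roll)).
In Python, from bench import sensors, viewer, job gives the robot as it stands.
- The arm moves only by the shell command python3 -m pendant 'ROWS' [FORCE]. ROWS is JSON, one flat list of numbers, 5 for each row, row after row: the shift along the world's x, y, z in mm, then the turn about the world's z in rad, then the finger opening in mm, from 0 to 85.4. In form: [x, y, z, twist, hand, x, y, z, twist, hand, ...]. A call has 1 to 12 rows; each row shifts and turns the pose as measured when the row begins; what a row does not reach is not made up. A row lasts 1/12 s, in which the tool goes at most 41.7 mm and 7.16 degrees, less where a joint would pass 70% of its speed; a pose out of reach is approached as far as the arm can. A call with a gripper value outside its range is refused whole. The fingers move at their own pace and stop on an object; FORCE is the grip in N (left out, the last holds). Time passes only in rows, so rows that do not move let the fingers close. It gives the time, the measured TCP pose, the force and the opening at its end, in the units of the state.
- sensors.sense(): the state, without advancing time (a new reading comes with each control period).
- viewer.snapshot(name): name is "scene" or "top" or "wrist"; returns a dict with "frame" (420x560x3 uint8, blue, green, red), "z_map" (420x560 float32, mm along the optical axis (not along the pixel's ray), 0 where there is no reading), "fx", "fy", "cx", "cy" (pixels), "view" (4x4, takes a point from world to camera coordinates). Camera axes: x right, y down, z forward; pixel columns grow to the right and rows downward; lengths in mm; the calibration is good to about 2 mm. The wrist camera is an equidistant fisheye: a pixel r from the principal point sees the ray r / f radians off the axis. A picture is of the moment at which its call begins.
- job.hand_in(): hands the job in, once; it reports no verdict.
The state is a dict: "time": time; "joint_pos": joint angles; "qd": joint speeds; "joint_efforts": joint torques, N m; "tool_pos": TCP position; "tcp_rot": TCP orientation; "ft_force": force on the tool from outside, world axes, zero at the start; "wrist_torque": the same for the moment, N m; "finger_gap": finger opening in mm.
Only numpy, scipy, OpenCV 4.12 (cv2) and the standard library are available. Lean on these libraries where they do the work, as an engineer would, in place of code of your own. Each camera call takes 0.05 s, during which the arm holds its last target.

## Working session

There is one attempt and no reset: what is moved stays moved. The work goes in short steps, Python scripts to look and compute and a shell command to move; the robot and the scene stay as the last step left them, time stands still between calls to the robot, and variables do not carry over. Pictures are saved under pics/ and viewed, and the job is handed in when it is done.

```bash
mkdir -p pics; ls; python3 - <<'E'
from bench import sensors, viewer
import cv2
print(sensors.sense())
for n in ["scene","top","wrist"]:
    s=viewer.snapshot(n); cv2.imwrite(f"pics/{n}0.png",s["frame"]); print(n,s["fx"],s["cx"],s["cy"],s["view"].round(3).tolist() if hasattr(s["view"],"round") else s["view"])
E
```

```text
pics
{'time': 0.0, 'joint_pos': array([-7.32463113e+01,  7.51357504e+00,  8.53299777e+01,  3.44849722e-04,
        8.72620056e+01, -4.89420399e+00]), 'qd': array([ 0.03696098,  0.05403941,  0.01535982, -0.01778041,  0.14491766,
        0.01180889]), 'joint_efforts': array([ 3.65160973e-03, -5.69396031e+01, -5.00555134e+01,  1.19683018e-04,
        1.51553768e-02,  2.84379769e-05]), 'tool_pos': array([ 221.19214865, -557.14331075,  230.25372677]), 'tcp_rot': array([-1.79894856e+02, -9.34898709e-03,  2.16478673e+01]), 'ft_force': array([0.30933151, 0.52563718, 0.67239885]), 'wrist_torque': array([ 0.03319099, -0.01111906,  0.04654407]), 'finger_gap': 85.61158413762668}
scene 475.2822004138644 284.57779237393044 204.49356071179918 [[-0.755, 0.656, -0.015, 413.839], [0.56, 0.633, -0.535, -274.861], [-0.341, -0.412, -0.845, 1118.448], [0.0, 0.0, 0.0, 1.0]]
top 496.99074144398895 272.172819586365 208.84480057416565 [[-0.053, -0.999, -0.003, 38.986], [-0.975, 0.053, -0.215, 544.494], [0.215, -0.008, -0.977, 865.744], [0.0, 0.0, 0.0, 1.0]]
wrist 325.19226210127806 282.64901865299487 213.4319285913555 [[0.369, -0.929, -0.001, -598.124], [-0.891, -0.355, 0.283, -35.959], [-0.263, -0.103, -0.959, 379.228], [0.0, 0.0, 0.0, 1.0]]
```

View pics/scene0.png

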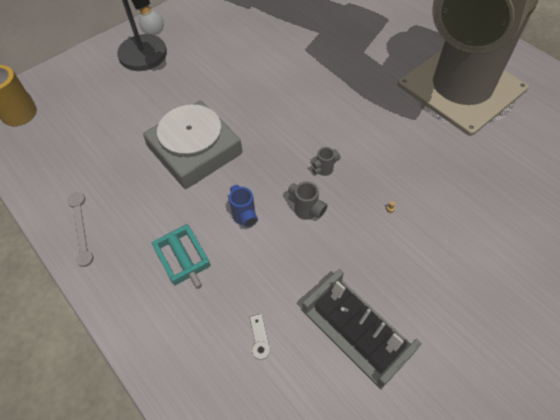

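View pics/top0.png

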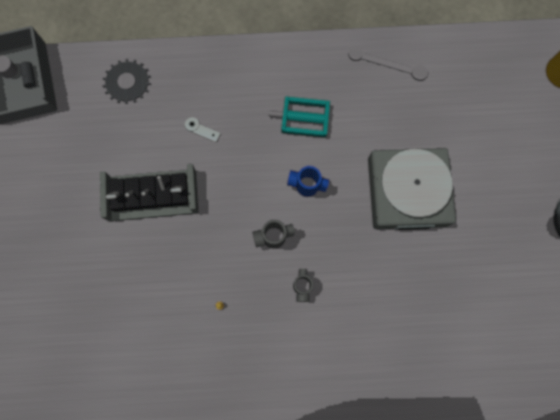

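View pics/wrist0.png

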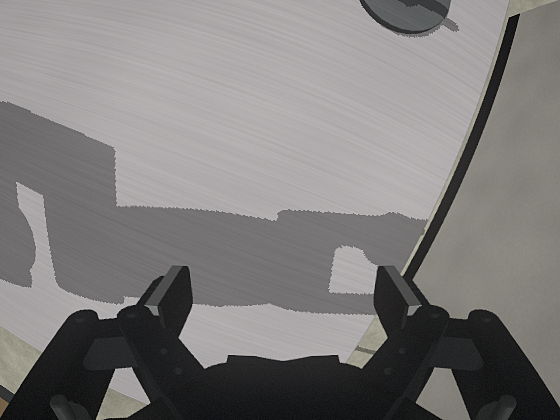

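The top view shows three shell-like parts: the larger grey one at (274,234), a small grey one at (304,286) and a blue one at (310,181). The description (not blue, larger of its colour) fits (274,234). I'll confirm that in a crop and look at the switch row.

```bash
cat > h.py <<'E'
import numpy as np, cv2
from bench import sensors, viewer
def ray(s,u,v):
    d=np.array([(u-s["cx"])/s["fx"],(v-s["cy"])/s["fy"],1.0]); V=np.array(s["view"]); R=V[:3,:3]
    return -R.T@V[:3,3], R.T@d
def onz(s,u,v,z):
    c,d=ray(s,u,v); return c+d*(z-c[2])/d[2]
def depthpts(s):
    Z=s["z_map"].astype(float); v,u=np.mgrid[0:Z.shape[0],0:Z.shape[1]]
    P=np.stack([(u-s["cx"])/s["fx"]*Z,(v-s["cy"])/s["fy"]*Z,Z],-1); V=np.array(s["view"])
    P=(P-V[:3,3])@V[:3,:3]; P[Z<=0]=np.nan; return P
def proj(s,p):
    V=np.array(s["view"]); q=V[:3,:3]@np.array(p)+V[:3,3]
    return s["fx"]*q[0]/q[2]+s["cx"], s["fy"]*q[1]/q[2]+s["cy"]
def crop(s,x,y,w,h,k,name,g=1.8):
    c=np.clip(s["frame"][y:y+h,x:x+w].astype(float)*g,0,255).astype(np.uint8)
    cv2.imwrite(name,cv2.resize(c,None,fx=k,fy=k,interpolation=cv2.INTER_CUBIC))
E
python3 - <<'E'
from h import *
a=viewer.snapshot("top"); b=viewer.snapshot("scene")
crop(a,95,155,110,75,7,"pics/ts.png",2); crop(b,290,260,135,130,4,"pics/ss.png",1.7)
crop(a,235,155,110,150,4,"pics/tsh.png",2.)
for s,n in((a,'t'),(b,'s')): np.savez(f"{n}0.npz",**s)
P=depthpts(a)
print(P[234,274],P[182,418],P[120,420])
E
```

```text
[508.48226647   8.36571229  -1.53074442] [ 578.19832451 -261.64145702   76.4854611 ] [ 7.29827650e+02 -3.05209308e+02  1.01378905e-01]
```

View pics/ts.png

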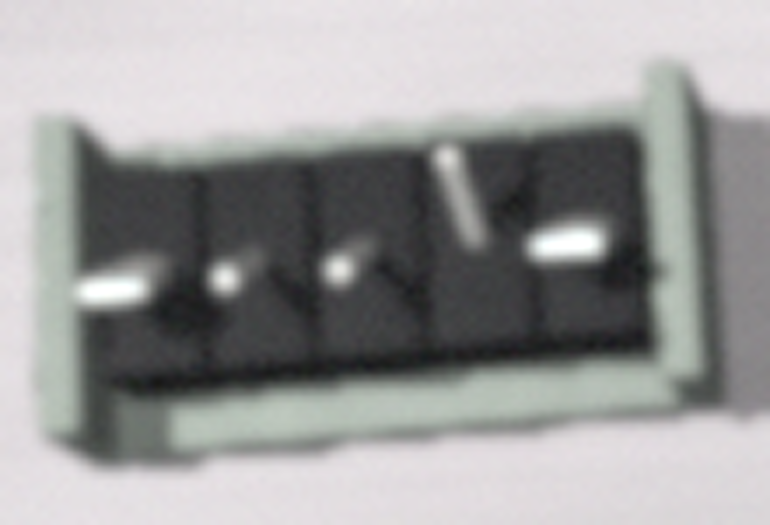

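View pics/ss.png

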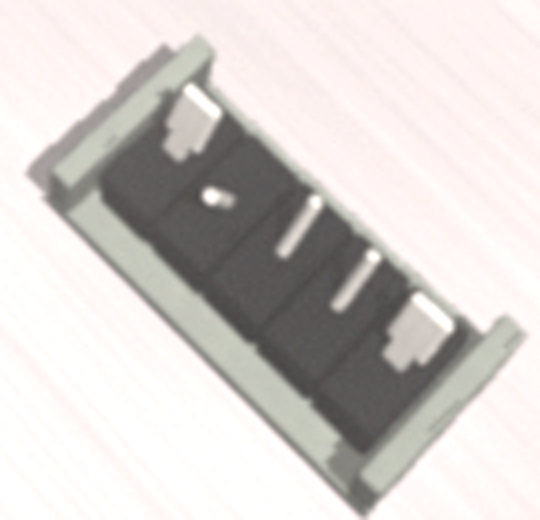

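View pics/tsh.png

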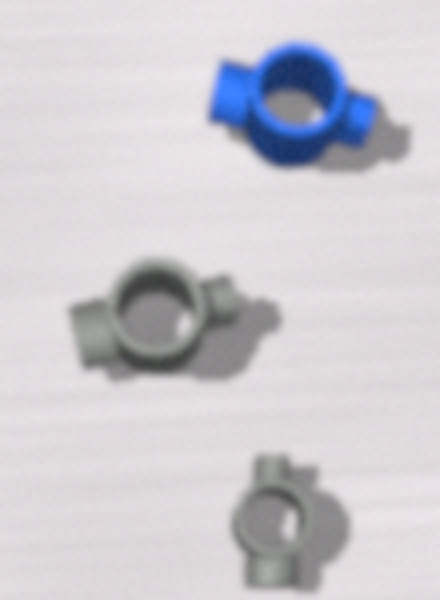

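The larger grey shell at top-view (274,234) is confirmed: same colour as the (304,286) one but clearly bigger. The row shows broad paddles at both ends, at top-view (111,196) and (176,190), both leaning to the robot. Between them are three thin bats (127,194), (143,193), (160,178). The bat next to the right-hand paddle is on.

```bash
python3 - <<'E'
from h import *
a=dict(np.load("t0.npz")); b=dict(np.load("s0.npz"))
# switch: bright blobs in dark module area
for s,n,(x,y,w,h) in ((a,'top',(105,170,85,35)),(b,'scene',(315,275,95,85))):
    g=s["frame"][y:y+h,x:x+w].max(2); 
    m=(g>(105 if n=='top' else 130)).astype(np.uint8)
    k,l,st,c=cv2.connectedComponentsWithStats(m)
    for i in range(1,k):
        if st[i,4]>3: print(n,st[i],(c[i]+[x,y]).round(1),onz(s,*(c[i]+[x,y]),74).round(1))
P=depthpts(a); Q=depthpts(b)
# shell: pts above 55..75 near
for nm,X in(('top',P),('scene',Q)):
  for lab,(cx,cy,r),(z0,z1) in (("shell",(520,10,60),(60,76)),("shellmid",(520,10,60),(15,50)),("pan",(580,-260,100),(68,82)),("box",(580,-260,130),(40,56)),("sw tips",(570,240,100),(62,90)),("cheek",(570,240,130),(43,50))):
    m=(abs(X[...,0]-cx)<r)&(abs(X[...,1]-cy)<r)&(X[...,2]>z0)&(X[...,2]<z1)
    q=X[m]
    if len(q): print(nm,lab,len(q),q.mean(0).round(1),q.min(0).round(1),q.max(0).round(1), (cv2.minAreaRect(q[:,:2].astype(np.float32))))
E
```

```text
top [  0   0  63   6 199] [129.2 171.5] [628.2 272.3  74. ]
top [67 18  9  3 23] [176.  189.1] [589.5 185.5  74. ]
top [ 1 25  9  3 25] [110. 196.] [582.9 307.2  74. ]
scene [ 0  0 10 10 58] [317.9 278.3] [606.4 152.7  74. ]
scene [  28    0   67   67 2485] [385.3 297.3] [547.7 248.6  74. ]
scene [21  6  9  9 38] [340.1 285.1] [587.5 185.5  74. ]
scene [26 32  4  4 11] [342.5 308.6] [612.8 216.6  74. ]
scene [53 34  2  4  7] [368.4 310.3] [583.8 245.7  74. ]
scene [67 48  3  3  8] [382.9 323.9] [582.9 275.9  74. ]
scene [  0  50  35  35 630] [326.3 347.7] [674.9 244.4  74. ]
scene [78 58 10 10 41] [397.6 337.6] [581.8 305.6  74. ]
top shell 217 [502.6   8.6  67.8] [479.6 -21.   60.3] [525.1  30.9  72.9] ((502.38427734375, 8.475078582763672), (44.583709716796875, 44.73119354248047), 54.040340423583984)
top shellmid 270 [498.2  18.7  38.7] [479.6 -29.5  15.2] [521.   49.8  49.9] ((500.3255310058594, 9.288520812988281), (41.49190139770508, 76.82254791259766), 11.268013954162598)
top pan 3721 [ 578.9 -260.5   74.6] [ 515.9 -325.8   69.3] [ 644.  -195.1   80.4] ((579.8154907226562, -260.5
[... 990 characters left out ...]
58.1   76. ] [ 513.6 -326.3   70.6] [ 642.9 -194.5   80.4] ((577.8423461914062, -259.6668701171875), (130.4115753173828, 128.4737091064453), 18.06777000427246)
scene box 1873 [ 596.  -226.2   50.6] [ 501.  -337.9   40. ] [ 655.5 -182.7   56. ] ((577.0708618164062, -259.9120178222656), (152.6208953857422, 153.68031311035156), 88.56961059570312)
scene sw tips 322 [589.7 252.3  71.6] [579.7 175.9  62. ] [616.4 315.2  80.6] ((598.4873657226562, 246.11463928222656), (33.13051223754883, 139.1822967529297), 2.7948970794677734)
scene cheek 2587 [601.  251.7  45.3] [549.7 155.2  43. ] [647.1 337.4  50. ] ((598.5283203125, 246.00076293945312), (90.5960464477539, 180.2945556640625), 2.3176867961883545)
```

```bash
python3 -m pendant '[13,33,0,0.104,0,13,33,0,0.104,0,13,33,0,0.104,0,13,33,0,0.104,0,13,33,0,0.104,0,13,33,0,0.104,0,13,33,0,0.104,0,13,33,0,0.104,0,13,33,0,0.104,0,13,33,0,0.104,0,13,33,0,0.104,0,13,33,0,0.104,0]' 30
```

```text
time: 1.25
tool_pos: [375.9, -148.5, 226.6]
tcp_rot: [-179.9, 0.1, 95.7]
ft_force: [1.4, -0.9, 0.1]
finger_gap: 0.0
```

```bash
python3 -m pendant '[17,33,-8,-0.01,0,17,33,-8,-0.01,0,17,33,-8,-0.01,0,17,33,-8,-0.01,0,17,33,-8,-0.01,0,17,33,-8,0,0,17,33,-8,0,0,17,33,-8,0,0,17,33,-8,0,0,17,33,-8,0,0,0,0,0,0,0]'; python3 - <<'E'
from h import *
for n in ("wrist","scene"):
    s=viewer.snapshot(n); cv2.imwrite(f"pics/{n}1.png",np.clip(s["frame"]*1.5,0,255).astype(np.uint8))
E
```

```text
time: 2.17
tool_pos: [551.6, 206.1, 143.4]
tcp_rot: [179.7, 0.2, 93.5]
ft_force: [-0.2, -0.3, 0.2]
finger_gap: 0.2
```

View pics/wrist1.png

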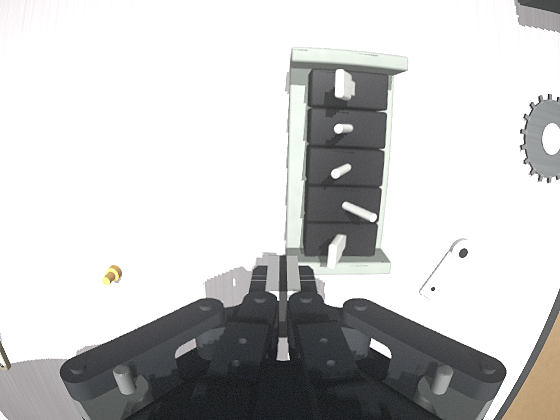

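View pics/scene1.png

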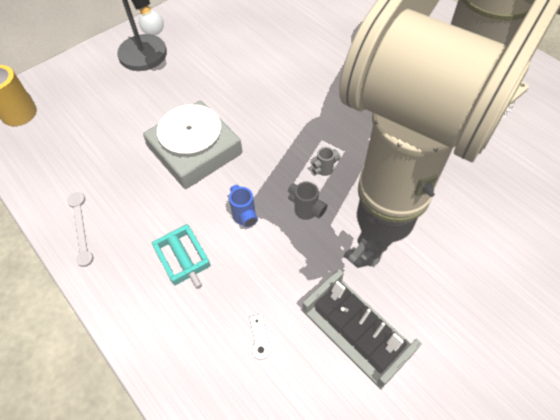

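```bash
python3 -m pendant '[-2,-12,-8,0,0,-1,-11,-10,0,0,0,0,-22,0,0,0,0,-22,0,0,0,0,-16,0,0,0,0,-3,0,0,0,0,0,0,0]'; python3 - <<'E'
from h import *
s=viewer.snapshot("wrist"); cv2.imwrite("pics/w2.png",s["frame"])
E
```

```text
time: 2.85
tool_pos: [546.7, 164.6, 63.5]
tcp_rot: [179.3, 0.5, 92.9]
ft_force: [-0.1, 1.2, 0.5]
finger_gap: -0.1
```

View pics/w2.png

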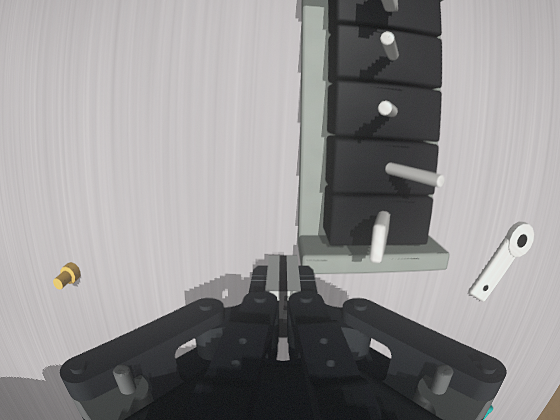

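```bash
python3 -c "
from h import *
print(sensors.sense()['tool_pos'])"; python3 -m pendant '[0,6,0,0,0,0,6,-1,0,0,0,4,-1,0,0,0,0,0,0,0]'
```

```text
[546.71359861 164.55952201  63.68196878]
time: 3.23
tool_pos: [549.2, 180.6, 66.1]
tcp_rot: [178.9, 0.4, 92.7]
ft_force: [-0.2, 0.3, 0.8]
finger_gap: -0.0
```

```bash
python3 -m pendant '[0,2,-4,0,0,0,1,-2,0,0,0,0,0,0,0]';  python3 -m pendant '[6,0,0,0,0,6,0,0,0,0,6,0,0,0,0,0,0,0,0,0]'; python3 - <<'E'
from h import *
s=viewer.snapshot("wrist"); cv2.imwrite("pics/w3.png",s["frame"])
E
```

```text
time: 3.48
tool_pos: [550.5, 185.5, 61.4]
tcp_rot: [178.7, 0.4, 92.8]
ft_force: [-0.9, 0.8, 0.1]
finger_gap: 0.0
time: 3.82
tool_pos: [570.2, 185.8, 61.2]
tcp_rot: [178.7, 0.4, 92.9]
ft_force: [0.6, -1.0, -0.3]
finger_gap: 0.1
```

View pics/w3.png

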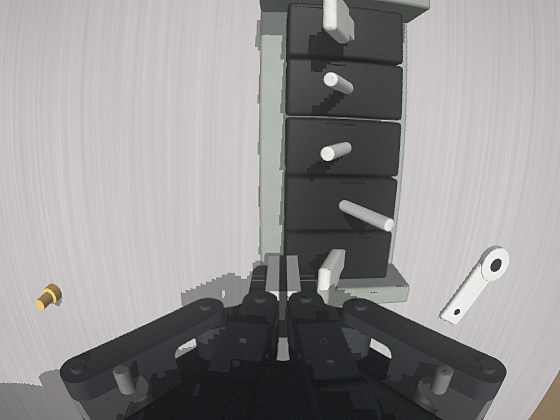

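The fingers are just behind the near paddle at (332,270), and the adjacent on-bat at (365,215) is well clear to the side. I'll push on.

```bash
python3 -m pendant '[4,0,0,0,0,4,0,0,0,0,4,0,0,0,0,4,0,0,0,0]'; python3 -m pendant '[3,0,0,0,0,3,0,0,0,0]';  python3 -m pendant '[3,0,0,0,0]'; python3 -m pendant '[2,0,0,0,0]'; python3 - <<'E'
from h import *
s=viewer.snapshot("wrist"); cv2.imwrite("pics/w4.png",s["frame"])
E
```

```text
time: 4.2
tool_pos: [585.7, 185.5, 60.6]
tcp_rot: [178.9, 0.4, 92.9]
ft_force: [-2.0, 0.3, 1.2]
finger_gap: -0.1
time: 4.37
tool_pos: [592.4, 185.7, 60.5]
tcp_rot: [178.9, 0.4, 92.9]
ft_force: [-1.9, 0.5, -0.2]
finger_gap: 0.3
time: 4.45
tool_pos: [595.5, 185.7, 60.2]
tcp_rot: [179.0, 0.4, 92.9]
ft_force: [-1.5, 0.1, 0.0]
finger_gap: 0.1
time: 4.53
tool_pos: [597.7, 185.6, 59.9]
tcp_rot: [179.0, 0.4, 92.9]
ft_force: [-2.5, 1.9, -0.9]
finger_gap: -0.1
```

View pics/w4.png

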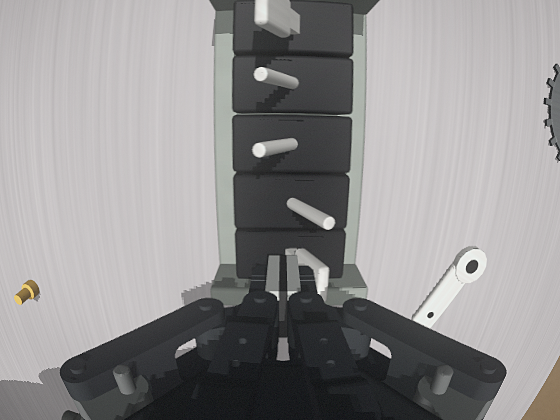

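Moving at ~2 N; the paddle is leaning away now but not yet at the stop. I'll push in small steps until the force rises.

```bash
for i in 1; do python3 -m pendant '[2,0,0,0,0]' | grep -E "pos|force"; python3 -m pendant '[1.5,0,0,0,0]' | grep -E "pos|force"; python3 -m pendant '[1.5,0,0,0,0]' | grep -E "pos|force"; done
```

```text
tool_pos: [599.4, 185.6, 59.6]
ft_force: [-12.0, 0.2, 3.9]
tool_pos: [599.5, 185.6, 59.4]
ft_force: [-13.9, -0.7, 11.1]
tool_pos: [599.4, 185.6, 59.5]
ft_force: [-12.2, -1.4, 9.2]
```

Hard stop reached: the force jumped to ~12 N with no further motion. I'll back off and go to the other paddle.

```bash
python3 -m pendant '[-8,0,0,0,0,-18,0,2,0,0,-22,0,10,0,0,-8,5,12,0,0,0,25,10,0,0,0,25,0,0,0,0,25,0,0,0,0,20,0,0,0,0,6,-5,0,0,0,0,0,0,0]'; python3 - <<'E'
from h import *
a=viewer.snapshot("top"); crop(a,95,155,110,75,7,"pics/ts2.png",2)
s=viewer.snapshot("wrist"); cv2.imwrite("pics/w5.png",s["frame"])
print(sensors.sense()['tool_pos'])
E
```

```text
time: 5.67
tool_pos: [542.6, 294.4, 92.2]
tcp_rot: [178.9, 0.3, 92.7]
ft_force: [-0.1, 0.5, -1.0]
finger_gap: 0.2
[543.00174203 293.05540898  92.8720643 ]
```

View pics/w5.png

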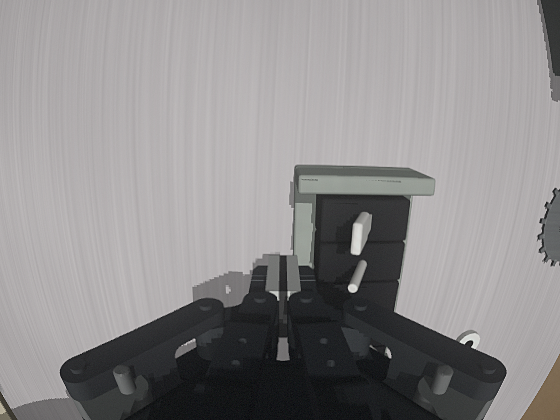

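View pics/ts2.png

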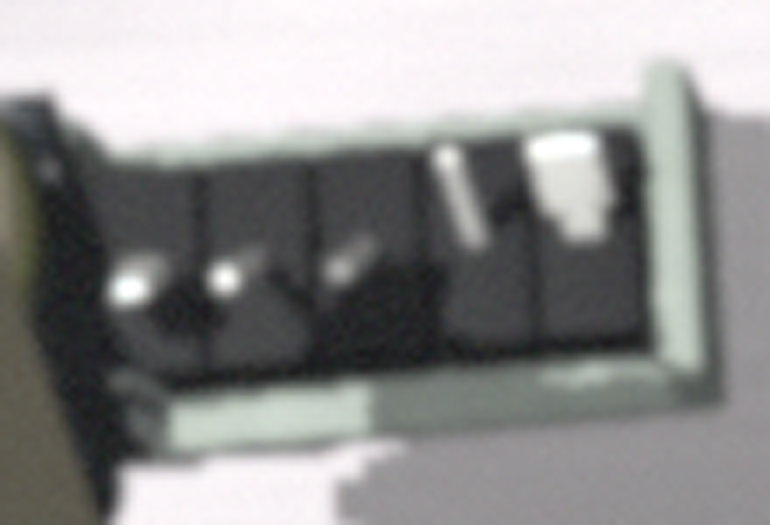

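Paddle at the right end is over (its tip now level with the on-bat's tip), and the bats are unchanged. Now the left paddle.

```bash
python3 -m pendant '[0,6,-6,0,0,0,5,-10,0,0,0,2,-10,0,0,0,0,-4,0,0,0,0,0,0,0]';python3 -m pendant '[5,0,0,0,0,5,0,0,0,0,0,0,0,0,0]'; python3 - <<'E'
from h import *
s=viewer.snapshot("wrist"); cv2.imwrite("pics/w6.png",s["frame"])
E
```

```text
time: 6.18
tool_pos: [543.5, 303.0, 59.0]
tcp_rot: [179.0, 0.4, 92.4]
ft_force: [-0.1, 0.1, -0.3]
finger_gap: 0.1
time: 6.43
tool_pos: [553.5, 301.8, 57.3]
tcp_rot: [179.1, 0.5, 92.4]
ft_force: [-0.9, -0.1, 0.5]
finger_gap: -0.2
```

View pics/w6.png

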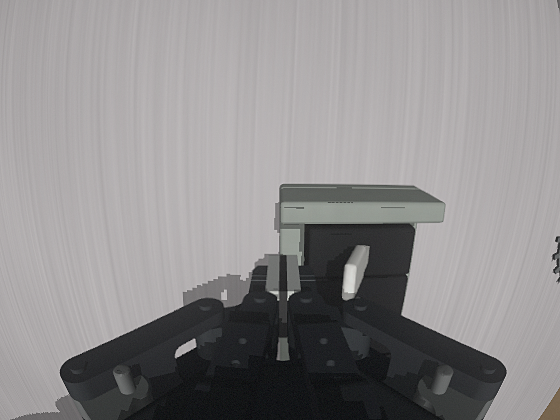

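```bash
python3 -m pendant '[0,3,2,0,0,0,3,1,0,0,0,0,0,0,0]';python3 -m pendant '[5,0,0,0,0,5,0,0,0,0,5,0,0,0,0,4,0,0,0,0]'; python3 -m pendant '[4,0,0,0,0,4,0,0,0,0]'; python3 -m pendant '[3,0,0,0,0]'; python3 -m pendant '[3,0,0,0,0]'; 
```

```text
time: 6.73
tool_pos: [554.1, 308.3, 61.6]
tcp_rot: [179.1, 0.5, 92.3]
ft_force: [0.0, 0.9, -0.1]
finger_gap: -0.0
time: 7.07
tool_pos: [574.1, 309.5, 63.0]
tcp_rot: [179.0, 0.4, 92.4]
ft_force: [-2.2, -0.0, 1.8]
finger_gap: 0.1
time: 7.23
tool_pos: [583.0, 309.5, 63.1]
tcp_rot: [179.0, 0.4, 92.4]
ft_force: [-1.5, 0.1, 1.8]
finger_gap: -0.1
time: 7.32
tool_pos: [586.6, 309.6, 62.9]
tcp_rot: [179.0, 0.4, 92.4]
ft_force: [-1.3, 2.1, 0.8]
finger_gap: -0.2
time: 7.4
tool_pos: [589.8, 309.6, 62.6]
tcp_rot: [179.1, 0.4, 92.4]
ft_force: [-1.7, 0.0, -0.8]
finger_gap: -0.1
```

```bash
python3 -m pendant '[2,0,0,0,0]'| grep -E "pos|force"; python3 -m pendant '[2,0,0,0,0]'| grep -E "pos|force"; python3 -m pendant '[1.5,0,0,0,0]' | grep -E "pos|force"; python3 -m pendant '[1.5,0,0,0,0]' | grep -E "pos|force"; 
```

```text
tool_pos: [592.0, 309.5, 62.2]
ft_force: [-1.6, 0.4, -1.4]
tool_pos: [594.0, 309.4, 61.9]
ft_force: [-3.1, 0.7, -0.5]
tool_pos: [595.3, 309.3, 61.5]
ft_force: [-8.3, 1.1, 4.1]
tool_pos: [595.5, 309.3, 61.4]
ft_force: [-12.4, 0.3, 9.2]
```

```bash
python3 -m pendant '[-8,0,0,0,0,-18,0,2,0,0,-20,-3,14,0,0,-8,-10,18,0,0,0,-28,18,0,0,0,-30,18,0,85,0,-30,8,0,85,0,-30,0,0,85,0,-30,0,0,85,0,-30,0,0,85,0,-30,0,0,85,0,-15,0,0,85]'; python3 - <<'E'
from h import *
a=viewer.snapshot("top"); crop(a,95,155,110,75,7,"pics/ts3.png",2)
s=viewer.snapshot("wrist"); cv2.imwrite("pics/w7.png",s["frame"])
b=viewer.snapshot("scene"); crop(b,290,260,135,130,4,"pics/ss3.png",1.7)
print(sensors.sense()['tool_pos'])
E
```

```text
time: 8.73
tool_pos: [537.6, 66.3, 144.3]
tcp_rot: [178.7, 0.7, 92.8]
ft_force: [-0.7, -1.0, -0.4]
finger_gap: 82.9
[537.72675182  68.24525354 144.17625675]
```

View pics/w7.png

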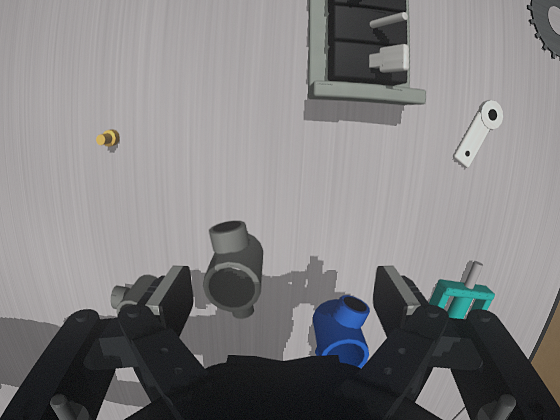

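View pics/ts3.png

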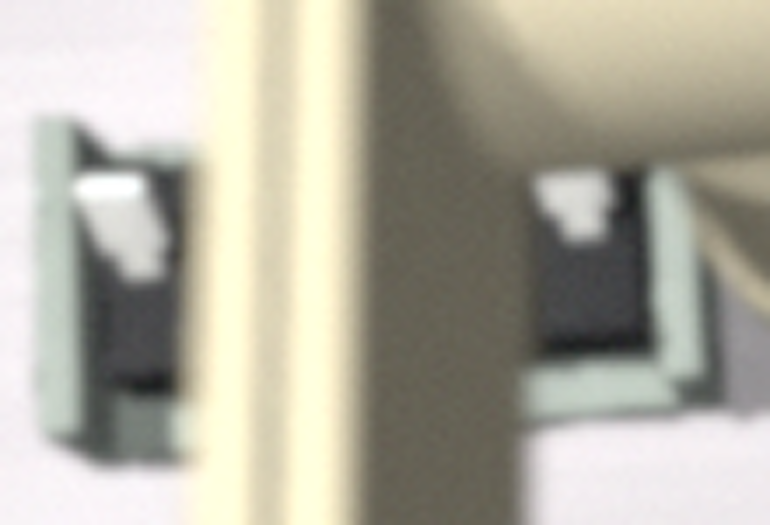

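View pics/ss3.png

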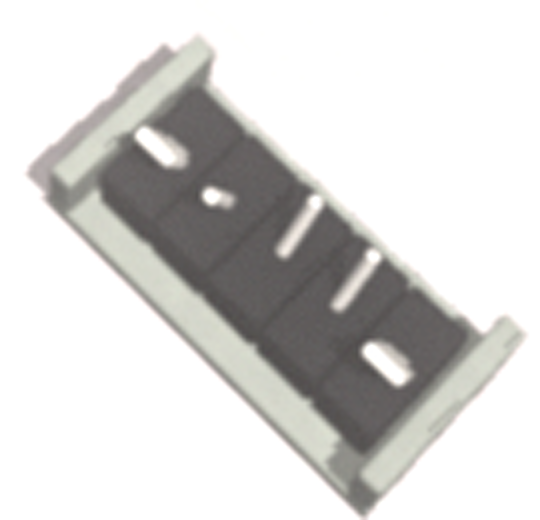

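Both paddles are on and the bats are unchanged (scene view: bats at the same pixels as before). Next: the shell's yaw, from the stub points.

```bash
python3 - <<'E'
from h import *
a=dict(np.load("t0.npz")); b=dict(np.load("s0.npz")); c=np.array([502.5,8.5])
for n,s in(('t',a),('s',b)):
    X=depthpts(s); X=X[np.isfinite(X[...,0])&(X[...,2]>8)&(X[...,2]<75)]
    d=X[:,:2]-c; r=np.hypot(*d.T)
    top=X[(X[:,2]>63)&(r<27)]; (x,y),rr=cv2.minEnclosingCircle(top[:,:2].astype(np.float32)); print(n,'ring',x,y,rr)
    for sg in(1,-1):
        k=(r>29)&(r<45)&(d[:,1]*sg>0); m=d[k]*sg
        rect=cv2.minAreaRect(X[k][:,:2].astype(np.float32))
        print(n,sg,k.sum(),m.mean(0),X[k][:,2].min(),X[k][:,2].max(),'yaw',np.degrees(np.arctan2(-m.mean(0)[0],m.mean(0)[1])),'edges',m[:,0].min(),m[:,0].max(),m[:,1].max(),rect)
        t=X[k]; t=t[t[:,2]>t[:,2].max()-5]; m=(t[:,:2]-c)*sg; print('   crest yaw',np.degrees(np.arctan2(-m.mean(0)[0],m.mean(0)[1])))
E
```

```text
t ring 502.5608825683594 8.523113250732422 22.935619354248047
t 1 108 [-8.40652576 32.5825237 ] 34.76694553627975 54.516768730066175 yaw 14.467215224016453 edges -22.19302155252376 10.899187545903715 41.309146939948796 ((496.51800537109375, 40.47761154174805), (31.624454498291016, 14.178051948547363), 11.098976135253906)
   crest yaw 11.570248943261033
t -1 62 [-4.24318105 32.65190648] 22.882926334290495 61.20573872155003 yaw 7.40420848468142 edges -16.50036604619595 3.8398820641435236 38.046399993942714 ((508.8849792480469, -23.356914520263672), (20.0977783203125, 9.398432731628418), 13.45034122467041)
   crest yaw 12.64266446870878
s ring 501.3478088378906 9.984253883361816 24.031095504760742
s 1 163 [-4.17128237 35.70820867] 20.750193485702987 54.877659731874786 yaw 6.662853936372337 edges -23.670569259585022 9.249492255965095 42.10658796045676 ((495.32025146484375, 42.10877990722656), (32.29249572753906, 14.148273468017578), 6.349017143249512)
   crest yaw 11.68499340971756
s -1 66 [-10.07326429  31.29795827] 18.45231887769605 61.79139488467695 yaw 17.840798472152464 edges -15.74862216552765 1.3124713668163395 36.557205671801945 ((509.4322509765625, -23.488765716552734), (17.732532501220703, 8.671638488769531), 13.976036071777344)
   crest yaw 9.10728552242838
```

```bash
python3 - <<'E'
from h import *
a=dict(np.load("t0.npz")); X=depthpts(a)
for n,(u0,v0,u1,v1) in dict(blue=(285,160,335,200),small=(288,265,325,305)).items():
    Y=X[v0:v1,u0:u1].reshape(-1,3); Y=Y[Y[:,2]>12]; print(n,Y.min(0).round(),Y.max(0).round())
print(sensors.sense()['tool_pos'])
E
python3 -m pendant '[-9,-15,0,0.04,85,-9,-15,0,0.04,85,-9,-15,0,0.04,85,-7,-10,0,0.03,85,0,-3,0,0,85,0,0,0,0,85]'
```

```text
blue [ 578. -101.   12.] [625. -22.  72.]
small [375. -57.  13.] [436. -22.  58.]
[537.72675182  68.24525354 144.17625675]
time: 9.38
tool_pos: [503.3, 14.7, 144.3]
tcp_rot: [178.5, 0.5, 102.0]
ft_force: [0.7, -0.4, -0.4]
finger_gap: 85.5
```

```bash
python3 -m pendant '[-1,-4,-10,0,85,0,-2,-15,0,85,0,0,-15,0,85,0,0,-15,0,85,0,0,-8,0,85,0,0,0,0,85]'; python3 - <<'E'
from h import *
s=viewer.snapshot("wrist"); cv2.imwrite("pics/w8.png",s["frame"])
print(sensors.sense()['tool_pos'])
E
```

```text
time: 9.88
tool_pos: [504.8, 13.3, 77.4]
tcp_rot: [178.3, 0.5, 102.0]
ft_force: [-0.7, 0.5, 0.4]
finger_gap: 84.9
[504.84556319  13.29485197  78.00462289]
```

View pics/w8.png

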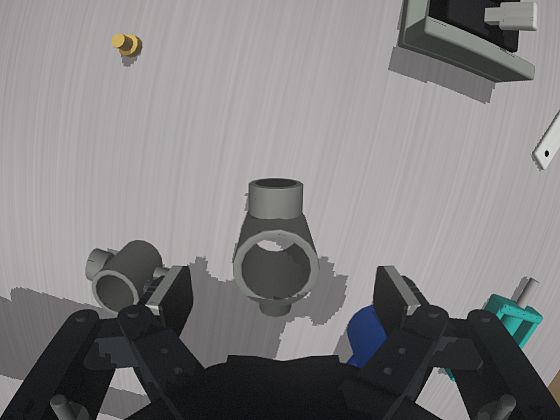

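```bash
python3 -m pendant '[-2,-3,-5,0,85,-1,-2,-12,0,85,0,-1,-12,0,85,0,0,-12,0,85,0,0,-9,0,85,0,0,0,0,85]'; python3 - <<'E'
from h import *
s=viewer.snapshot("wrist"); cv2.imwrite("pics/w9.png",s["frame"])
print(sensors.sense()['tool_pos'])
E
```

```text
time: 10.43
tool_pos: [504.5, 6.8, 27.2]
tcp_rot: [177.9, 0.6, 102.0]
ft_force: [-0.1, -0.4, -0.5]
finger_gap: 84.5
[504.78840951   6.80459567  27.92235223]
```

View pics/w9.png

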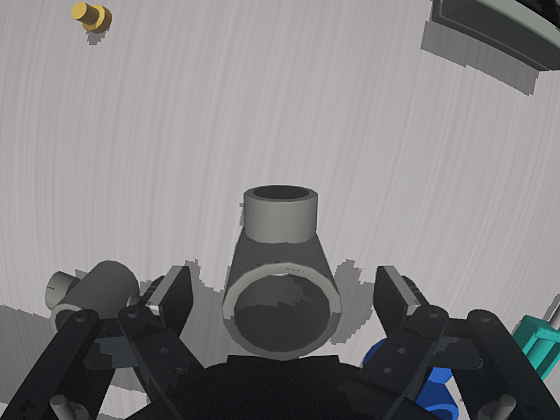

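Fingers straddle the larger grey shell, its ring centred at (282,308) between the pads. Closing.

```bash
python3 -m pendant '[0,0,0,0,60,0,0,0,0,50,0,0,0,0,40,0,0,0,0,38,0,0,0,0,38,0,0,0,0,38,0,0,0,0,38]' 40;  python3 -m pendant '[0,0,4,0,38,0,0,8,0,38,0,0,12,0,38,0,0,15,0,38,0,0,20,0,38,0,0,20,0,38,0,0,15,0,38,0,0,10,0,38,0,0,0,0,38]'; python3 - <<'E'
from h import *
s=viewer.snapshot("wrist"); cv2.imwrite("pics/w10.png",s["frame"])
print(sensors.sense()['tool_pos'])
E
```

```text
time: 11.07
tool_pos: [505.8, 6.5, 30.2]
tcp_rot: [177.8, 0.7, 102.0]
ft_force: [-0.3, 0.3, -3.8]
finger_gap: 44.7
time: 11.82
tool_pos: [502.1, 7.1, 140.0]
tcp_rot: [178.0, 0.6, 102.0]
ft_force: [-0.0, 0.1, -3.7]
finger_gap: 44.6
[501.84306591   7.05826957 138.96911313]
```

View pics/w10.png

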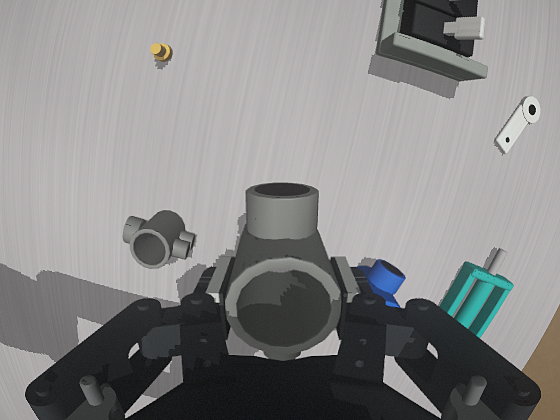

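```bash
python3 -m pendant '[4,-12,3,0,38,8,-22,0,0,38,8,-26,0,0,38,8,-26,0,0,38,8,-26,0,0,38,8,-26,0,0,38,8,-26,0,0,38,7,-24,0,0,38,5,-18,0,0,38,3,-10,0,0,38,0,0,0,0,38,0,0,0,0,38]'; python3 - <<'E'
from h import *
s=viewer.snapshot("wrist"); cv2.imwrite("pics/w11.png",s["frame"])
b=viewer.snapshot("scene"); crop(b,110,60,180,150,4,"pics/s11.png",1.7)
print(sensors.sense()['tool_pos'])
E
```

```text
time: 12.87
tool_pos: [562.3, -222.2, 125.9]
tcp_rot: [179.1, -0.1, 102.1]
ft_force: [-0.9, 0.1, -4.4]
finger_gap: 44.6
[ 562.27077817 -221.26589829  126.15037973]
```

View pics/s11.png

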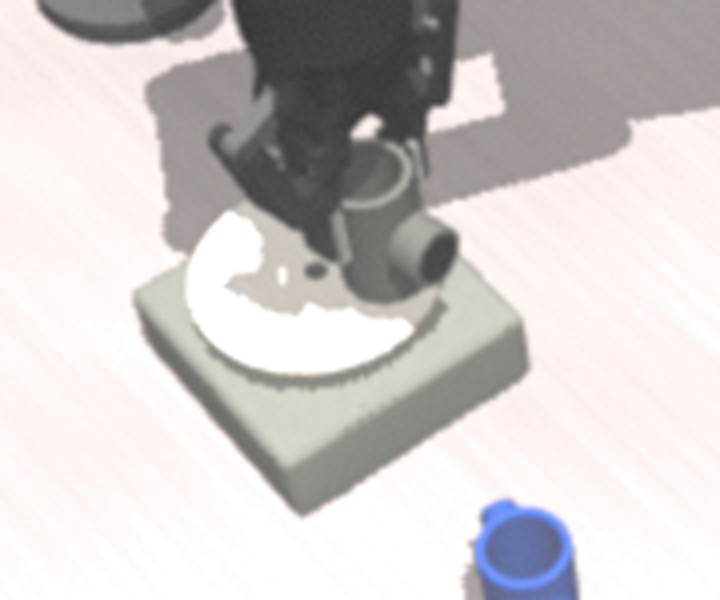

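```bash
python3 -m pendant '[5,-10,4,0,38,5,-12,2,0,38,4,-10,0,0,38,2,-6,0,0,38,0,0,0,0,38,0,0,0,0,38]'; python3 - <<'E'
from h import *
a=dict(np.load("t0.npz")); b0=dict(np.load("s0.npz"))
st=sensors.sense(); t=st['tool_pos']; print(t,st['tcp_rot'])
# pan rim circle, initial
for n,s in(('t',a),('s',b0)):
    X=depthpts(s); m=(abs(X[...,0]-578)<90)&(abs(X[...,1]+260)<90)&(X[...,2]>66)
    c=X[m][:,:2].astype(np.float32); print(n,'pan',cv2.minEnclosingCircle(c),cv2.fitEllipse(cv2.convexHull(c)))
for n in("top","scene"):
    s=viewer.snapshot(n); X=depthpts(s)
    d=np.hypot(X[...,0]-t[0],X[...,1]-t[1]); zt=t[2]+39
    m=(d<45)&(X[...,2]>zt-9)&(X[...,2]<zt+5)
    print(n,m.sum(),X[m].min(0),X[m].max(0),X[m].mean(0)); crop(s,*((340,110,160,130) if n=="top" else (110,50,180,150)),4,f"pics/{n}12.png",1.7)
E
```

```text
time: 13.47
tool_pos: [578.4, -254.0, 131.4]
tcp_rot: [179.2, -0.3, 102.6]
ft_force: [0.1, 0.1, -4.8]
finger_gap: 44.5
[ 578.41880916 -253.98718355  131.4454264 ] [179.21173082  -0.25314629 102.59843517]
t pan ((579.826904296875, -260.6214904785156), 65.52644348144531) ((579.9573974609375, -260.8155212402344), (128.95858764648438, 130.03440856933594), 37.519737243652344)
s pan ((577.9241333007812, -259.96063232421875), 66.51362609863281) ((578.442138671875, -260.239013671875), (128.57302856445312, 131.326171875), 147.05433654785156)
top 83 [ 571.08214112 -243.4460909   161.77540019] [ 615.92738596 -228.48584271  175.39813928] [ 588.93434127 -234.65256093  168.85034374]
scene 300 [ 540.86662989 -271.83777395  161.54192105] [ 612.72069449 -226.28631205  175.31737117] [ 574.73024058 -245.71774461  168.3864712 ]
```

View pics/scene12.png

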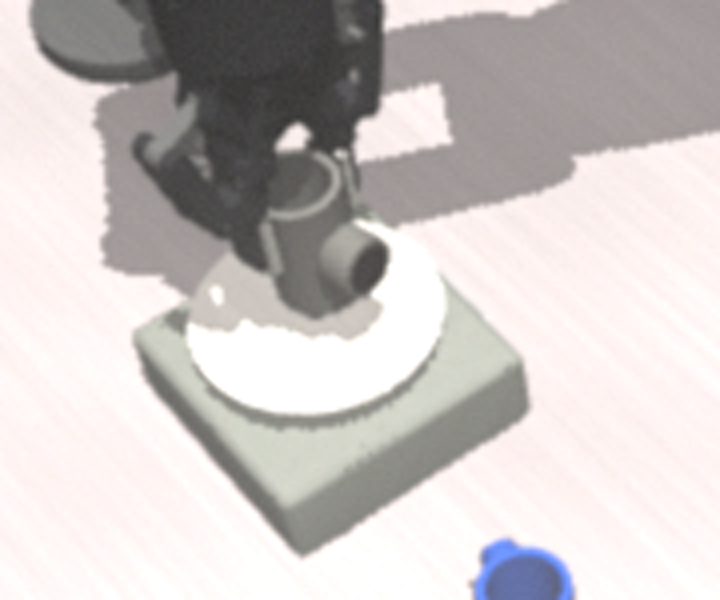

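View pics/top12.png

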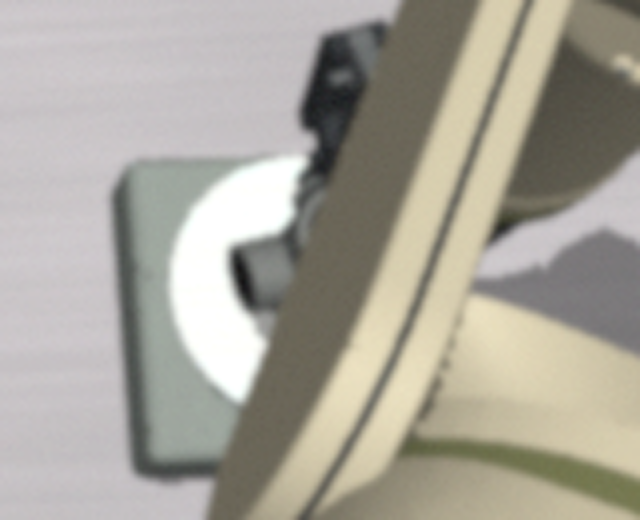

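```bash
python3 - <<'E'
from h import *
s=viewer.snapshot("scene"); X=depthpts(s); np.savez("s13.npz",**s)
V=np.array(s["view"])
for v in range(96,132,3): print(v,[X[v,u].round(0).astype(int).tolist() for u in (180,184,188,192)])
c=s["frame"][75:140,165:215]; cv2.imwrite("pics/s13.png",cv2.resize(np.clip(c*2.2,0,255).astype(np.uint8),None,fx=9,fy=9,interpolation=cv2.INTER_NEAREST))
E
```

```text
96 [[575, -267, 157], [568, -267, 152], [562, -262, 151], [559, -251, 158]]
99 [[576, -269, 148], [569, -268, 144], [563, -263, 144], [570, -231, 173]]
102 [[578, -269, 141], [571, -267, 138], [579, -231, 171], [572, -229, 168]]
105 [[592, -240, 165], [588, -232, 169], [580, -231, 164], [574, -228, 162]]
108 [[594, -239, 159], [589, -233, 161], [582, -230, 158], [576, -228, 156]]
111 [[596, -238, 154], [590, -234, 153], [584, -230, 152], [578, -226, 151]]
114 [[598, -237, 148], [591, -235, 145], [584, -233, 142], [581, -222, 149]]
117 [[599, -238, 140], [592, -237, 135], [586, -232, 135], [584, -219, 144]]
120 [[597, -247, 123], [594, -236, 129], [588, -232, 128], [585, -220, 136]]
123 [[599, -247, 116], [595, -239, 119], [589, -233, 120], [582, -231, 117]]
126 [[589, -276, 76], [596, -240, 110], [591, -233, 112], [585, -228, 112]]
129 [[594, -269, 76], [587, -264, 75], [581, -259, 75], [575, -253, 76]]
```

View pics/s13.png

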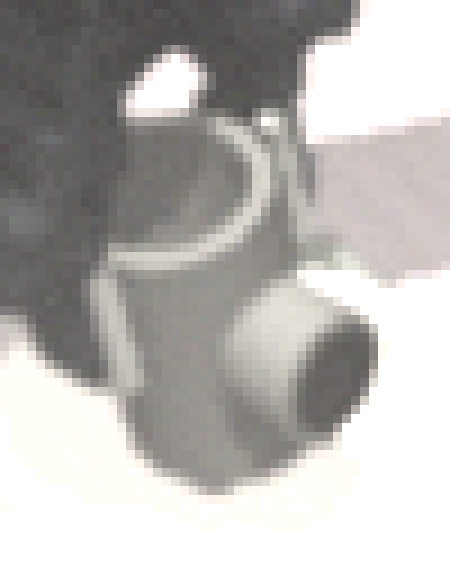

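```bash
python3 - <<'E'
from h import *
from scipy.optimize import least_squares
s=dict(np.load("s13.npz")); X=depthpts(s)
o=X[105:113,180:192].reshape(-1,3); i=X[92:101,179:188].reshape(-1,3)
print(len(o),len(i))
f=lambda p:np.r_[np.hypot(o[:,0]-p[0],o[:,1]-p[1])-23,np.hypot(i[:,0]-p[0],i[:,1]-p[1])-18]
r=least_squares(f,[578,-252],loss='soft_l1'); print(r.x,np.abs(r.fun).mean(),np.median(f(r.x)[:len(o)]),np.median(f(r.x)[len(o):]))
st=sensors.sense(); print(st['tool_pos'])
# rim z and foot z
d=np.hypot(X[...,0]-r.x[0],X[...,1]-r.x[1]); m=(d<23)&(d>16.5)
z=X[m][:,2]; print('rim',np.percentile(z[(z>150)&(z<185)],[80,90,95,98]),)
m=(abs(d-23)<4); z=X[m][:,2]; z=z[z>85]; print('foot',np.percentile(z,[0,1,3,5]))
E
```

```text
96 81Traceback (most recent call last):
  File "<stdin>", line 7, in <module>
    return func(*args, **kwargs)
    raise ValueError("Residuals are not finite in the initial point.")
ValueError: Residuals are not finite in the initial point.
```

```bash
python3 - <<'E'
from h import *
from scipy.optimize import least_squares
s=dict(np.load("s13.npz")); X=depthpts(s)
g=lambda A:A[np.isfinite(A[:,0])&(A[:,2]>138)]
o=g(X[105:113,180:192].reshape(-1,3)); i=g(X[92:101,179:188].reshape(-1,3))
f=lambda p:np.r_[np.hypot(o[:,0]-p[0],o[:,1]-p[1])-23,np.hypot(i[:,0]-p[0],i[:,1]-p[1])-18]
r=least_squares(f,[578,-252],loss='soft_l1'); print(r.x,np.abs(r.fun).mean(),np.median(f(r.x)[:len(o)]),np.median(f(r.x)[len(o):]))
st=sensors.sense(); print(st['tool_pos'])
X=X[np.isfinite(X[...,0])]
d=np.hypot(X[...,0]-r.x[0],X[...,1]-r.x[1]); m=(d<23)&(d>16.5)
z=X[m][:,2]; print('rim',np.percentile(z[(z>150)&(z<185)],[80,90,95,98]),)
m=(abs(d-23)<4); z=X[m][:,2]; z=z[z>85]; print('foot',np.percentile(z,[0,1,3,5]))
E
```

```text
[ 576.334244   -251.37777426] 0.9213278742551345 -0.19705067508744278 -0.385151914437472
[ 578.223948   -253.87093306  131.42622147]
rim [171.15491677 171.87185803 172.46995424 173.4358966 ]
foot [103.13839689 105.90400506 108.59119464 111.46558212]
```

```bash
python3 -m pendant '[1,-4,-2,0,38,1,-4,-5,0,38,0,-1,-5,0,38,0,0,-4,0,38,0,0,0,0,38,0,0,0,0,38]'; python3 - <<'E'
from h import *
from scipy.optimize import least_squares
s=viewer.snapshot("scene"); crop(s,110,60,180,150,4,"pics/s14.png",1.5)
t=sensors.sense(); print(t['tool_pos'],t['tcp_rot'])
E
```

```text
time: 14.12
tool_pos: [579.7, -262.7, 112.9]
tcp_rot: [179.3, -0.3, 102.6]
ft_force: [-0.8, 0.4, -4.5]
finger_gap: 44.4
[ 579.5568908  -262.50652956  112.70125153] [179.29404391  -0.32937424 102.64622992]
```

View pics/s14.png

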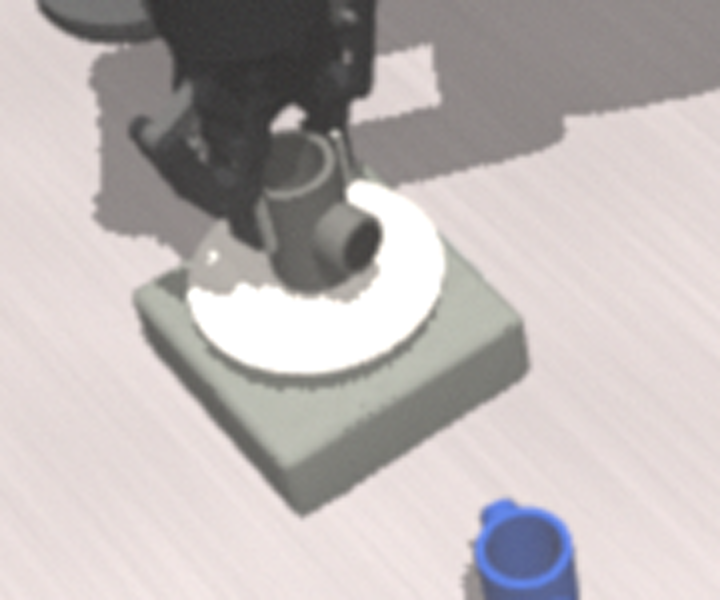

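```bash
python3 -m pendant '[0,0,-3,0,38,0,0,-2,0,38,0,0,-2,0,38]'|grep -E "pos|force"; for k in 1; do python3 -m pendant '[0,0,-1,0,38]'|grep -E "pos|force"; python3 -m pendant '[0,0,-1,0,38]'|grep -E "pos|force"; python3 -m pendant '[0,0,-1,0,38]'|grep -E "pos|force"; done
```

```text
tool_pos: [580.0, -262.6, 105.9]
ft_force: [0.1, -0.0, -3.9]
tool_pos: [579.9, -262.5, 104.6]
ft_force: [-0.4, 0.1, -4.5]
tool_pos: [579.9, -262.5, 103.5]
ft_force: [0.4, 0.7, -2.9]
tool_pos: [579.9, -262.5, 102.6]
ft_force: [-1.1, -0.3, -2.5]
```

```bash
python3 -m pendant '[0,0,-1,0,38]'|grep -E "pos|force"; python3 -m pendant '[0,0,-1,0,38]'|grep -E "pos|force"; python3 -m pendant '[0,0,-0.5,0,38]'|grep -E "pos|force"; python3 -m pendant '[0,0,0,0,38]'
```

```text
tool_pos: [580.0, -262.5, 101.8]
ft_force: [-1.5, 0.5, -1.8]
tool_pos: [580.1, -262.5, 101.1]
ft_force: [-2.2, 1.6, -1.6]
tool_pos: [580.1, -262.6, 100.8]
ft_force: [-2.2, 1.3, -0.7]
time: 15.0
tool_pos: [580.1, -262.6, 101.0]
tcp_rot: [179.2, -0.3, 102.7]
ft_force: [-1.6, 0.4, -0.9]
finger_gap: 44.5
```

Most of the weight is on the pan now. Releasing gradually.

```bash
python3 -m pendant '[0,0,-0.5,0,46,0,0,0,0,48,0,0,0,0,52,0,0,0,0,58,0,0,0,0,66,0,0,0,0,74,0,0,0,0,80,0,0,0,0,80]'; python3 - <<'E'
from h import *
s=viewer.snapshot("scene"); crop(s,110,50,180,150,4,"pics/s15.png",1.5)
s=viewer.snapshot("wrist"); cv2.imwrite("pics/w15.png",s["frame"])
E
```

```text
time: 15.67
tool_pos: [582.6, -263.9, 103.4]
tcp_rot: [178.9, -0.0, 102.7]
ft_force: [-0.2, -0.0, 0.5]
finger_gap: 80.1
```

View pics/s15.png

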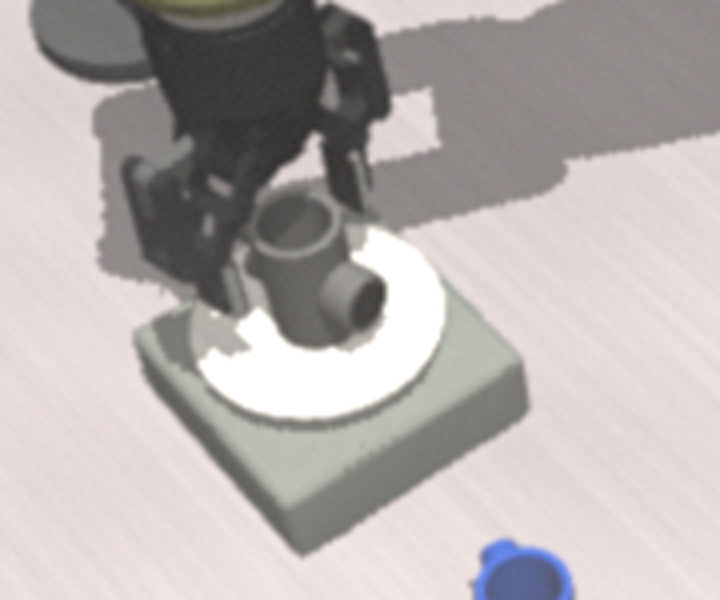

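View pics/w15.png

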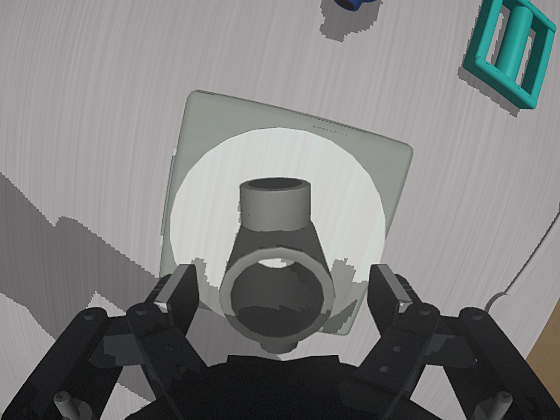

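The shell stands upright and is free of both pads. Rising straight up, then clearing the view.

```bash
python3 -m pendant '[0,0,5,0,80,0,0,10,0,80,0,0,18,0,80,0,0,25,0,80,0,0,30,0,80,0,0,30,0,80,0,0,20,0,80,-15,10,0,0,80,-25,15,0,0,80,-25,15,0,0,80,-10,5,0,0,80,0,0,0,0,80]'; python3 -m pendant '[-20,-15,0,0,80,-25,-25,0,0,80,-25,-25,0,0,80,-25,-25,0,0,80,-10,-10,0,0,80,0,0,0,0,80,0,0,0,0,80]'; python3 - <<'E'
from h import *
for n in("top","scene"):
    s=viewer.snapshot(n); np.savez(f"{n}16.npz",**s); cv2.imwrite(f"pics/{n}16.png",np.clip(s["frame"]*1.4,0,255).astype(np.uint8))
    X=depthpts(s); X=X[np.isfinite(X[...,0])]; d=np.hypot(X[:,0]-578.5,X[:,1]+260.3)
    q=X[(d<30)&(X[:,2]>132)&(X[:,2]<146)]; print(n,'rim',len(q),cv2.minEnclosingCircle(q[:,:2].astype(np.float32)),np.median(q[:,2]))
    q=X[(d<63)&(X[:,2]>60)&(X[:,2]<80)]; print('pan z',np.median(q[:,2]))
    A=np.c_[q[:,:2]-[578.5,-260.3],np.ones(len(q))]; print(np.linalg.lstsq(A,q[:,2],rcond=None)[0])
print(sensors.sense()['tool_pos'],sensors.sense()['time'])
E
```

```text
time: 16.77
tool_pos: [504.1, -217.0, 258.1]
tcp_rot: [178.6, 0.2, 102.6]
ft_force: [-0.8, 0.1, -0.5]
finger_gap: 79.9
time: 17.35
tool_pos: [397.6, -321.5, 265.3]
tcp_rot: [178.3, 0.7, 102.8]
ft_force: [0.0, 0.6, 0.0]
finger_gap: 80.2
top rim 267 ((579.6392822265625, -259.1846618652344), 23.50494956970215) 137.7446010427752
pan z 70.69332630004386
[ 1.07412240e-03 -9.26742842e-05  7.07415151e+01]
scene rim 242 ((577.15869140625, -258.9584655761719), 24.659011840820312) 138.60069205592487
pan z 72.06232168434771
[-1.11196570e-03 -3.47602444e-03  7.21411790e+01]
[ 398.31240605 -320.67014514  265.17288299] 17.45
```

View pics/scene16.png

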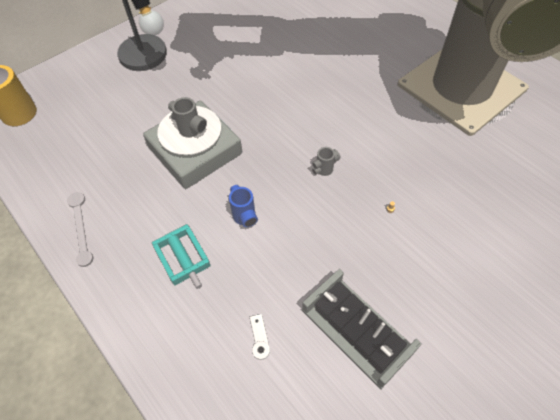

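View pics/top16.png

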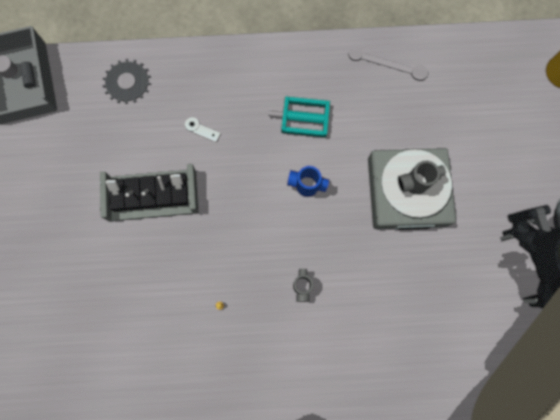

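```bash
python3 - <<'E'
from h import *
for n in("top","scene"):
    X=depthpts(dict(np.load(f"{n}16.npz"))).reshape(-1,3); X0=depthpts(dict(np.load(f"{n[0]}0.npz"))).reshape(-1,3)
    for lab,y in(('A',306),('bat',276),('bat',246),('bat',216),('B',186)):
        r=[]
        for Q in(X0,X):
            q=Q[(abs(Q[:,1]-y)<14)&(abs(Q[:,0]-600)<35)&(Q[:,2]>67)&(Q[:,2]<84)]; r.append((len(q),q.mean(0).round(1).tolist()) if len(q) else None)
        print(n,lab,r)
E
```

```text
top A [(45, [583.9, 304.2, 74.4]), (58, [609.5, 306.0, 73.1])]
top bat [(13, [585.5, 274.7, 74.7]), (13, [585.6, 274.8, 74.3])]
top bat [(13, [586.2, 244.8, 74.3]), (12, [585.9, 244.9, 75.2])]
top bat [(18, [612.2, 216.1, 72.7]), (17, [612.3, 215.8, 73.3])]
top B [(39, [589.5, 184.9, 75.4]), (57, [614.2, 186.2, 73.4])]
scene A [(96, [584.9, 305.7, 73.5]), (64, [610.4, 306.7, 74.5])]
scene bat [(30, [586.2, 275.7, 73.3]), (30, [586.2, 275.8, 73.4])]
scene bat [(23, [586.7, 246.1, 73.9]), (24, [586.8, 245.9, 73.4])]
scene bat [(17, [612.7, 217.5, 75.1]), (16, [612.9, 217.3, 74.8])]
scene B [(81, [590.6, 186.3, 73.9]), (52, [615.1, 187.9, 74.9])]
```

Both paddles moved ~25 mm at the tip, matching the bats' on/off difference of ~26 mm, and the bats haven't moved. Handing in.

```bash
python3 -c "
from bench import job; print(job.hand_in())"
```

```text
the job is handed in; nothing more can be done
None
```

The job is done and handed in, with the robot's clock at about 17.5 s of the 56 s allowed.

- **Switches:** With the pan still empty, I pushed both broad paddles over until the force jumped to about 12 N at the stop. The paddle tips moved about 25 mm. The depth readings show the three bats unmoved, to within about 0.3 mm.
- **Shell on the pan:** I lowered the larger grey shell in 1 mm steps until the pan carried most of its weight, then let go. It stands upright 1 to 2 mm from the pan's centre. The pan has sunk about 4 mm, as expected for the shell alone and far from its 16 mm stop.
- **Bystanders and robot:** The pedal, adapter and hanger look unmoved in the last pictures; I did not measure them. The robot is clear of everything.

**Disagreements in the checks:** The two cameras differ by about 2.5 mm on the shell's x position (579.6 against 577.2 mm) and about 1.4 mm on the pan's height. The tool also tilted up to about 2° during the work; the shell still stood upright after release.

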